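# Lock the shuttle with its kick-down lever, load it, and kick it loose again

### The job

Feel for the loading notch: press the shuttle's lever down lightly so that its tooth rides on the bar, draw the carriage away from home until the tooth drops into the notch, then push the lever fully down so that it locks, and let go; never lean hard on the tooth. With the carriage locked, set the middle-sized of the three weights upright in the ring on the carriage and let go of it. Then flick the lever fully up so that the carriage glides home with its load, and leave the other weights and the ring gauge where they are.

Things in the scene. Friction and masses are not known exactly. Their poses are not given: they have to be found in the camera images.
- slide_base: Shuttle slide: aluminium plate 136 x 170 x 12 mm fixed to the table. Origin at table height under the carriage's path; +y (level) is the travel away from home, -x the side to which the lever points, z up. Plate x -92..44 mm, y +-85 mm. End blocks x -19..39, y +-(66..78), top 42 mm up. Between them a dark steel carriage, 58 x 56 mm, top 42 mm up.
- carriage (a joint): Travel of the carriage along the base's +y in m: 0 = home stop, 0.07 = far stop; its middle is at y = -0.035 + travel in the base frame. A spring always pulls it home with 2.4 to 3.0 N, damped (25 N s/m): when nothing holds it, it glides home by itself at about 0.1 m/s.
- brake_lever (a joint): Lever angle in rad: 0 = fully up (rising 0.5 rad above level), 0.5 = fully down (level, at its stop). A stiff hinge (0.15 N m, 1.8 N at the grip) keeps it where it is left, and it starts up. Off the notch its tooth meets the bar at an angle of about 0.33; over the notch it goes on down to 0.5. Above 0.46 it is locked.
- lever_hinge (a point): Middle of the lever's hinge pin on the carriage: in the base frame x = -0.027, y = -0.035 + travel, z = 0.048. The pin lies along the base's y axis.
- lever_tip (a point): Middle of the rubber cross-grip at the lever's end: a round bar of 16 mm diameter, 34 mm long along the base's y axis, 85 mm from the hinge. Level with the hinge when the lever is down; 41 mm higher and 10 mm nearer the hinge when fully up. Free table on both sides and below.
- index_tooth: Steel tooth, 8 mm wide along the travel, hanging under the lever 52 mm from the hinge, to 30 mm below the lever's axis. Origin on the hinge line when unloaded, z up along the tooth. It is sprung: it gives 1 mm for each 6 N (after the first 2 N), 6 mm at most. More than 30 N on it spoils it (18 N at the grip, beyond the hinge's 1.8 N).
- bar_line (a point): Point fixed on the base (x -0.079, y 0, z 0.027) on the top line of the dark steel bar on which the tooth rides; the bar runs along y. It has one notch, 14 mm wide; the bar is clamped elsewhere each time, so the tooth stands over the notch's middle at a travel somewhere from 0.035 to 0.062 m: find it by feel, the force on the lever falls as the tooth drops.
- seat (a point): Middle of the floor of the ring seat on the carriage, 42 mm above the table; base frame x = 0.011, y = -0.035 + travel. The ring round it has 39 mm inner and 50 mm outer diameter and is 6 mm high.
- weight_1: The middle-sized of the three calibration weights (brass, 0.2 kg): a body of 34 mm diameter, 32 mm high, with a knob of 20 mm diameter above it to 42 mm. Origin at the middle of its underside, z up along it.
- weight_0: The largest weight (steel, 44 mm diameter, 55 mm high); bystander. Origin at the middle of its underside.
- weight_2: The smallest weight (brass, 24 mm diameter, 30 mm high); bystander. Origin at the middle of its underside.
- ring_gauge: Steel ring gauge lying flat, 52 mm diameter, 14 mm high; bystander. Origin at the middle of its underside. It lies near the back edge of the table (x = 0.555 m); a wall with a power cord stands close behind that edge, so carry things across in front of it.
There are look-alikes about, which are no part of the job. Leave any turquoise look-alike of the weight_1 alone.

How it is judged (in metres and radians):
On the way, in this order (a step that is already met when the one before it is completed fails the run):
1. the carriage is locked in the notch, lever fully down, and the gripper has let go (value of joint brake_lever above 0.46 rad and value of joint carriage above 0.025 m and contact force between the fingers and anything else below 0.3 N), for 0.2 s.
2. the middle-sized weight stands released in the ring while the carriage is still locked (all of step 1 and horizontal distance between weight_1 and seat below 0.005 m and z of weight_1 in the frame of seat between -0.003 and 0.003 m and angle between weight_1's own z axis and vertical below 0.08 rad), for 0.2 s.
3. the lever is flicked fully up (value of joint brake_lever below 0.15 rad), for 0.1 s.
At the end, for the whole second after the job is handed in: The lever is up (angle under 0.15 rad), the carriage is home (travel under 5 mm) and at rest, and the middle-sized weight stands upright on the floor of its ring seat (within 5 mm of its middle, 3 mm in height and 0.08 rad of upright) (value of joint brake_lever below 0.15 rad and value of joint carriage below 0.005 m and horizontal distance between weight_1 and seat below 0.005 m and z of weight_1 in the frame of seat between -0.003 and 0.003 m and angle between weight_1's own z axis and vertical below 0.08 rad and linear speed of weight_1 below 0.02 m/s); the robot touches nothing.
It fails at once if the tooth is pressed with more than 30 N (contact force between index_tooth and anything else above 30 N).
It fails at once if the largest weight is moved by more than 20 mm (distance of weight_0 from where it was at the start of the episode above 0.02 m).
It fails at once if the smallest weight is moved by more than 20 mm (distance of weight_2 from where it was at the start of the episode above 0.02 m).
It fails at once if the ring gauge is moved by more than 20 mm (distance of ring_gauge from where it was at the start of the episode above 0.02 m).
It also fails if it takes over 72 s, if anything falls off the work surface, if the arm or the gripper's body presses on something with over 40 N, if the wrist force passes 120 N, or if a joint passes its speed limit or range.

### The arm

A 6-joint arm with a two-finger parallel gripper is mounted at the origin on the work surface; the furniture and walls round the work are solid. World frame = base frame: x ahead of the robot, y to its left, z up, the work surface at z = 0. Lengths are in mm, angles in rad, forces in N, time in s.
With the tool pointing down it reaches from about 350 to 775 mm from the base axis. Payload 7.3 kg.
Tool frame: the origin (TCP) lies on the centre line of the jaws, within the pads' length; the fingertips stand 22 mm ahead of it and the grasp point (between the pads) lies 3 mm ahead of it; z points along the fingers, y is the direction in which the jaws open and shut (so a half turn about z gives the same grasp; the last joint's range is limited). The gripper opens to 92 mm and grips with 3 to 60 N. Pads are 19 mm wide; open, the fingers measure 130 mm over their backs; the gripper's body (75 mm by 190 mm) begins 47 mm behind the grasp point.
Start: joints at [-0.146, 0.342, 1.524, -0, 1.275, -0.146], TCP at [525.017, 0.02, 248.741] pointing down, gripper open.
Joint ranges: [-2.53, 2.53], [-0.77, 2.02], [0.04, 2.7], [-1, 4.14], [0.28, 2.66], [-3.11, 3.11]. Speed limits (rad/s): [2.57, 2.57, 3.14, 3.14, 3.14, 3.14].

### API

Orientations are given as [roll, pitch, yaw] about the fixed x, y, z axes, in that order (R = Rz(yaw) Ry(pitch) Rx(roll)).
In Python, from plant import bot gives the robot as it stands.
- The arm moves only by the tool play_rows, never from a script. Its argument "moves" is one flat list of numbers, 5 for each row, row after row: the closure in counts, from 0 (fully open) to 255 (shut), then the shift along the tool's x, y, z in mm, then the turn about the tool's z in degrees. A call has 1 to 8 rows; each row is the pose to reach, as a shift and turn from the pose commanded when the call began, along the tool's axes at that moment; what a row does not reach only later rows make up. A row lasts 1/12 s, in which the tool goes at most 41.7 mm and 7.16 degrees, less where a joint would pass 70% of its speed; a pose out of reach is approached as far as the arm can. A call with a gripper value outside its range is refused whole. The fingers move at their own pace and stop on an object; the grip force is fixed at half the most. Time passes only in rows, so rows that repeat a pose let the fingers close. It gives the time, the measured TCP pose, the force and the opening at its end, in the units of the state.
- bot.get_obs(): the state, without advancing time (a new reading comes with each control period).
- bot.capture(name): name is "scene" or "side" or "wrist"; returns a dict with "color" (400x640x3 uint8, red, green, blue), "fx", "fy", "cx", "cy" (pixels), "world_to_cam" (4x4, takes a point from world to camera coordinates); the wrist camera has in their place "T_tool_cam" (4x4, takes a point from camera to tool coordinates, whose origin is the TCP and whose axes are the flange's). Camera axes: x right, y down, z forward; pixel columns grow to the right and rows downward; lengths in mm; the calibration is good to about 2 mm. A picture is of the moment at which its call begins: read the wrist's pose just before it. There is no depth.
- bot.close_job(): hands the job in, once; it reports no verdict.
The state is a dict: "time": time; "joint_positions": joint angles; "dq": joint speeds; "tau": joint torques, N m; "tool_pos": TCP position; "tcp_rot": TCP orientation; "contact_force": force on the tool from outside, world axes, zero at the start; "moment": the same for the moment, N m; "grip_width": finger opening in mm.
Only numpy, scipy, OpenCV 4.12 (cv2) and the standard library are available. Lean on these libraries where they do the work, as an engineer would, in place of code of your own. Each camera call takes 0.05 s, during which the arm holds its last target.

## Working session

There is one attempt and no reset: what is moved stays moved. The work goes in short steps, Python scripts to look and compute and a tool call to move; the robot and the scene stay as the last step left them, time stands still between calls to the robot, and variables do not carry over. Pictures are saved under pics/ and viewed, and the job is handed in when it is done.

Besides the shell and the picture viewer there is one more tool, called after "Request:" in YAML: its name, and indented under it one key for each argument. play_rows: Moves the arm, as the interface text tells. Its arguments: {"type":"object","properties":{"moves":{"type":"array","items":{"type":"number"}}},"required":["moves"]}

```bash
mkdir -p pics; ls
cat > h.py <<'E'
import numpy as np,cv2
from plant import bot
def cap(n,f):
    o=bot.get_obs(); c=bot.capture(n); cv2.imwrite('pics/'+f+'.png',c['color'][:,:,::-1]); return o,c
E
python3 - <<'E'
from h import *
import pickle
print(bot.get_obs())
d={}
for n in ['scene','side','wrist']:
    o,c=cap(n,n+'0'); d[n]=(o,c)
    print(n,c['fx'],c['fy'],c['cx'],c['cy'],c.get('world_to_cam',c.get('T_tool_cam')))
pickle.dump(d,open('d0.pkl','wb'))
E
```

```text
pics
{'time': 0.0, 'joint_positions': array([-1.45994444e-01,  3.42699781e-01,  1.52500419e+00,  1.71554347e-05,
        1.27535585e+00, -1.45987248e-01]), 'dq': array([-0.00042496,  0.00036045,  0.00169228, -0.00214995,  0.00100422,
       -0.00019753]), 'tau': array([ 7.61924657e-04, -4.31245601e+01, -2.44219762e+01,  7.17750052e-02,
        5.59406646e-02, -1.04314388e-04]), 'tool_pos': array([5.24644480e+02, 8.23631025e-02, 2.48061302e+02]), 'tcp_rot': array([-3.14014348e+00, -2.29658467e-04,  1.57078396e+00]), 'contact_force': array([-0.24200369, -0.62636605,  0.83628435]), 'moment': array([-0.01234904,  0.03743003,  0.01116536]), 'grip_width': 91.87646875530118}
scene 452.1278387694544 452.1278387694544 326.93645843258827 210.30840787115886 [[ 6.69194810e-01 -7.43086820e-01  5.32932893e-04 -2.79888245e+02]
 [-3.75114070e-01 -3.38431928e-01 -8.62990883e-01  2.23825612e+02]
 [ 6.41457512e-01  5.77309110e-01 -5.05219212e-01  7.90820433e+02]
 [ 0.00000000e+00  0.00000000e+00  0.00000000e+00  1.00000000e+00]]
side 490.3838254122133 490.3838254122133 319.9653318879714 194.54913024814425 [[ 7.21066748e-01 -6.92839423e-01  6.02325455e-03 -3.10299723e+02]
 [-5.28062292e-01 -5.55162906e-01 -6.42607472e-01  2.69845931e+02]
 [ 4.48567678e-01  4.60182226e-01 -7.66171885e-01  1.22483517e+03]
 [ 0.00000000e+00  0.00000000e+00  0.00000000e+00  1.00000000e+00]]
wrist 356.01136843356056 356.01136843356056 321.4128991241879 196.4002062996866 [[-4.68382122e-05 -9.51951498e-01 -3.06248826e-01  8.34473504e+01]
 [ 9.99999965e-01 -1.24734297e-04  2.34785523e-04 -5.75034103e-01]
 [-2.61704162e-04 -3.06248804e-01  9.51951470e-01 -1.35936135e+02]
 [ 0.00000000e+00  0.00000000e+00  0.00000000e+00  1.00000000e+00]]
```

View pics/scene0.png

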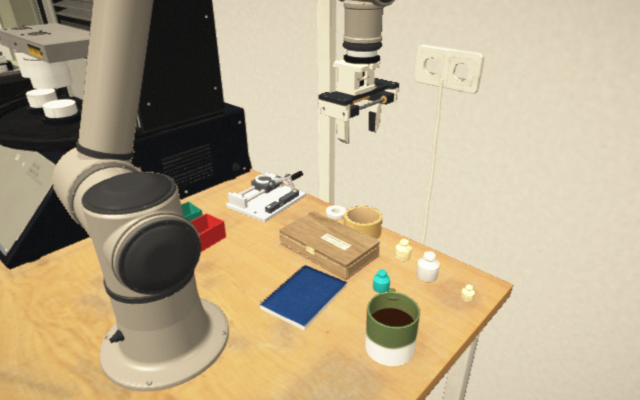

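View pics/side0.png

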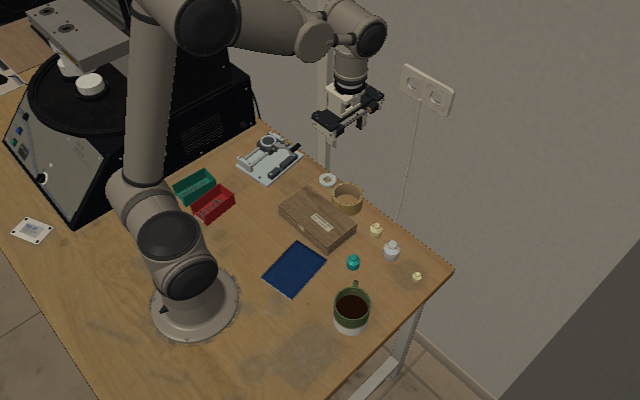

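View pics/wrist0.png

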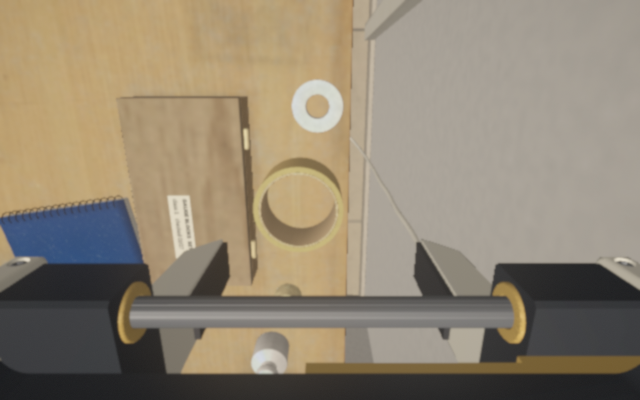

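Run:
```python
import cv2,numpy as np
a=cv2.imread('pics/scene0.png');b=cv2.imread('pics/side0.png')
A=cv2.resize(a[165:225,220:320],(800,480),interpolation=cv2.INTER_CUBIC)
cv2.imwrite('pics/c1.png',A)
cv2.imwrite('pics/c2.png',cv2.resize(b[120:190,225:315],(780,600),interpolation=cv2.INTER_CUBIC))
cv2.imwrite('pics/c3.png',cv2.resize(a[230:310,365:485],(780,520),interpolation=cv2.INTER_CUBIC))
cv2.imwrite('pics/c4.png',cv2.resize(b[215:290,340:430],(720,600),interpolation=cv2.INTER_CUBIC))
```

```text
(no output)
```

View pics/c1.png

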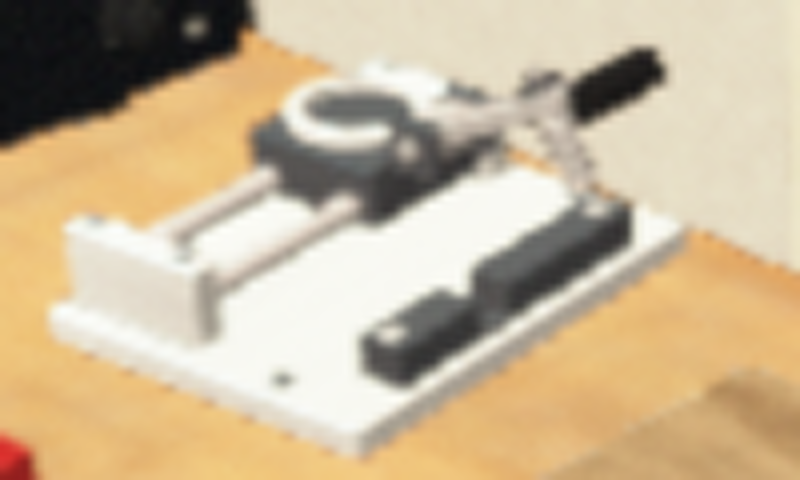

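View pics/c2.png

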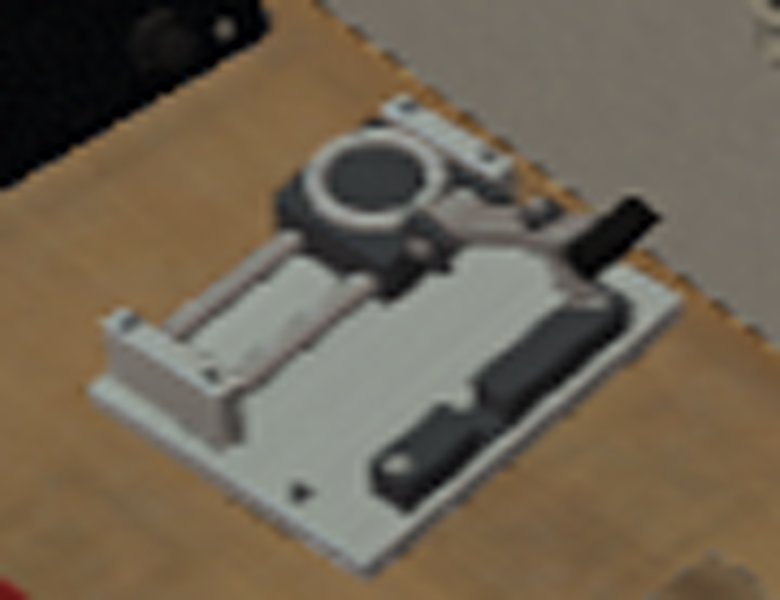

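View pics/c3.png

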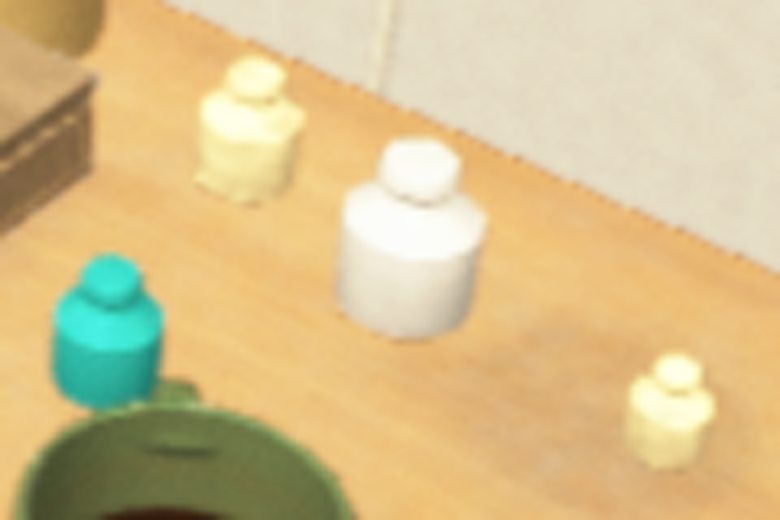

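View pics/c4.png

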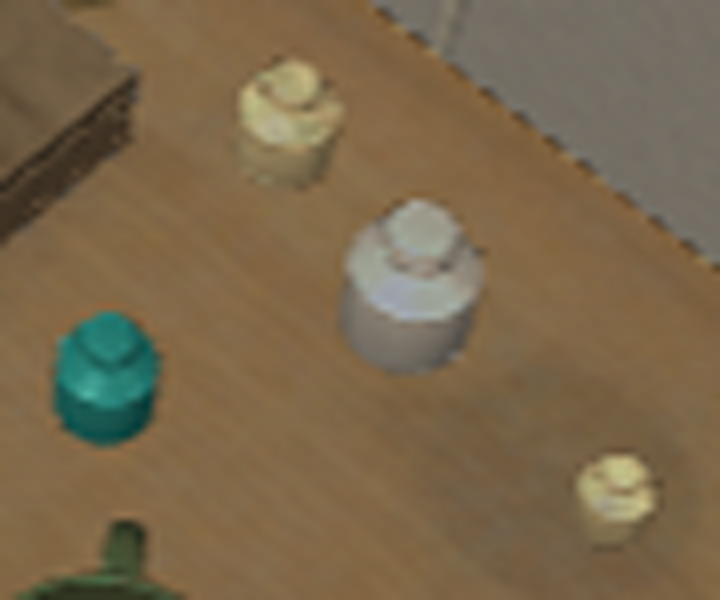

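```bash
cat >> h.py <<'E'
def ray(c,uv,o=None):
    d=np.array([(uv[0]-c['cx'])/c['fx'],(uv[1]-c['cy'])/c['fy'],1.])
    if 'world_to_cam' in c:
        M=np.linalg.inv(c['world_to_cam'])
    else:
        from scipy.spatial.transform import Rotation as R
        T=np.eye(4);T[:3,:3]=R.from_euler('xyz',o['tcp_rot']).as_matrix();T[:3,3]=o['tool_pos']
        M=T@c['T_tool_cam']
    return M[:3,3],M[:3,:3]@d
def onz(c,uv,z,o=None):
    p,d=ray(c,uv,o); return p+d*(z-p[2])/d[2]
def tri(rs):
    A=np.zeros((3,3));b=np.zeros(3);
    for p,d in rs:
        d=d/np.linalg.norm(d);P=np.eye(3)-np.outer(d,d);A+=P;b+=P@p
    x=np.linalg.solve(A,b)
    return x,[np.linalg.norm(np.cross(x-p,d/np.linalg.norm(d))) for p,d in rs]
E
python3 - <<'E'
from h import *
import pickle
np.set_printoptions(precision=1,suppress=True)
d=pickle.load(open('d0.pkl','rb'));S=d['scene'][1];D=d['side'][1]
for n,a,b,z in [('L',(226.9,204.4),(236,164.3),12),('B',(264.4,220),(267.3,185.3),12),('R',(305.6,194),(303.8,155),12)]:
    print(n,onz(S,a,z),onz(D,b,z),tri([ray(S,a),ray(D,b)]))
g=lambda x,y:(220+x/8,165+y/8)
h=lambda x,y:(225+x/780*90,120+y/600*70)
for n,a,b in [('grip end near',(655,68),(645,210)),('grip base',(585,100),(580,262)),('ring ctr',(350,112),(373,178)),('notch',(480,300),(470,405))]:
    print(n,tri([ray(S,g(*a)),ray(D,h(*b))]))
# weights by color: bottoms
e=lambda x,y:(365+x/6.5,230+y/6.5); f=lambda x,y:(340+x/8,215+y/8)
for n,a,b in [('mid knob top',(257,70),(293,73)),('mid foot',(247,183),(287,172)),('small top',(677,365),(620,468)),('large top',(421,155),(420,215)),('turq',(111,268),(110,322))]:
    print(n,tri([ray(S,e(*a)),ray(D,f(*b))]))
print('gauge',onz(S,(336,213),14),onz(D,(328,180),14))
E
```

```text
L [349.8 288.4  12. ] [358.4 299.5  12. ] (array([366.6, 313.5,  -4.6]), [np.float64(0.02359121432304319), np.float64(0.02359121432286488)])
B [363.8 157.3  12. ] [373.1 166.9  12. ] (array([381.8, 179.5,  -5.4]), [np.float64(0.16598297673125464), np.float64(0.1659829767313423)])
R [527.7 176.4  12. ] [537.5 184.9  12. ] (array([547.1, 195.8,  -2.7]), [np.float64(0.008160982380728049), np.float64(0.008160982380902257)])
grip end near (array([515.6, 177.4,  77.6]), [np.float64(0.9692150534050947), np.float64(0.9692150534052789)])
grip base (array([479.4, 171.8,  80.9]), [np.float64(0.175264523664429), np.float64(0.17526452366431677)])
ring ctr (array([482.5, 292.2,  35.4]), [np.float64(0.682711007987143), np.float64(0.6827110079872152)])
notch (array([449.1, 197. ,  10.9]), [np.float64(2.4615300852967157), np.float64(2.461530085296615)])
mid knob top (array([ 488. , -164.7,   34.7]), [np.float64(1.0206122992231166), np.float64(1.0206122992231272)])
mid foot (array([ 477. , -174.1,   -2.3]), [np.float64(0.8945915272827656), np.float64(0.8945915272829342)])
small top (array([ 451.8, -337.9,   26.3]), [np.float64(0.8320717349358117), np.float64(0.8320717349357691)])
large top (array([ 468.2, -237.7,   45.7]), [np.float64(1.5750236689243526), np.float64(1.575023668924487)])
turq (array([ 371.5, -189.4,   31.2]), [np.float64(0.8021221574887), np.float64(0.802122157488826)])
gauge [504.2  46.8  14. ] [517.6  56.2  14. ]
```

Run:
```python
from h import *
import pickle
np.set_printoptions(precision=1,suppress=True)
d=pickle.load(open('d0.pkl','rb'));S=d['scene'][1];D=d['side'][1];o,W=d['wrist']
for a,b in [((462,72),(437,97)),((433,67),(413,85))]: print(tri([ray(S,a),ray(D,b)]))
print(onz(W,(350,106),0,o),onz(W,(317,106),14,o))
```

```text
(array([ 671.1, -152.6,  364.1]), [np.float64(0.7514638996654442), np.float64(0.7514638996654445)])
(array([664. , -85.8, 365.7]), [np.float64(2.0286452968108635), np.float64(2.028645296810883)])
[553.8  59.5   0. ] [519.4  60.4  14. ]
```

Request:
play_rows:
  moves: [0,40,-20,0,0,0,80,-40,0,0,0,120,-60,0,0,0,160,-80,0,0,0,190,-80,0,0,0,190,-80,0,0,0,190,-80,0,0]

```text
time: 0.73
tool_pos: [444.2, 191.8, 248.6]
tcp_rot: [-3.142, 0.0, 1.575]
contact_force: [-0.2, -0.4, 0.2]
grip_width: 92.0
```

Run:
```python
from h import *
import pickle
o,c=cap('wrist','w1');pickle.dump((o,c),open('w1.pkl','wb'));print(o['tool_pos'],o['contact_force'])
```

```text
[444.24115679 191.7730266  248.61497452] [-0.17761869 -0.43987164  0.16159702]
```

View pics/w1.png

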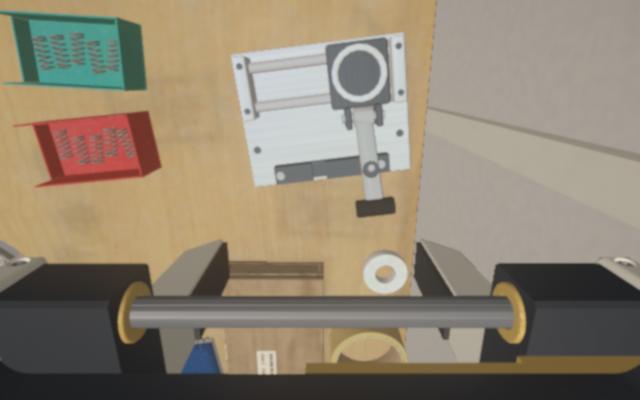

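Run:
```python
import cv2
a=cv2.imread('pics/w1.png')
cv2.imwrite('pics/w1c.png',cv2.resize(a[25:225,225:425],(600,600),interpolation=cv2.INTER_CUBIC))
```

```text
(no output)
```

View pics/w1c.png

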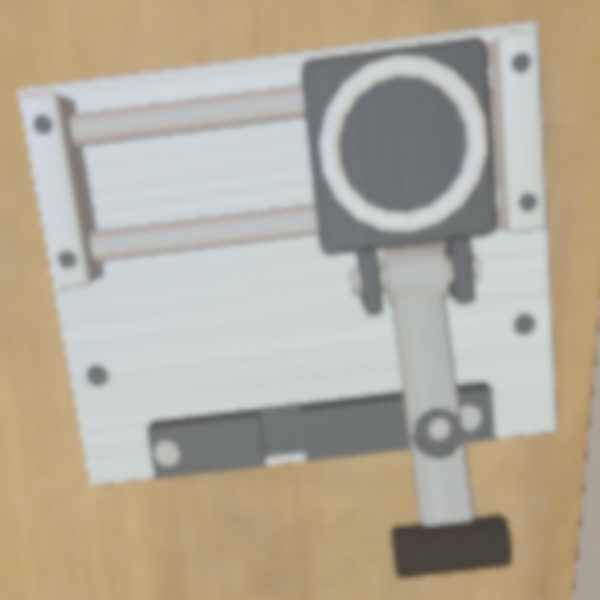

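Request:
play_rows:
  moves: [0,-40,0,0,0,0,-80,0,0,0,0,-80,0,0,0,0,-80,0,0,0]

```text
time: 1.12
tool_pos: [445.5, 106.8, 248.7]
tcp_rot: [-3.141, 0.0, 1.565]
contact_force: [-0.2, -0.3, -0.6]
grip_width: 91.5
```

Run:
```python
from h import *
import pickle
o,c=cap('wrist','w2');pickle.dump((o,c),open('w2.pkl','wb'));print(o['tool_pos'],o['contact_force'])
a=cv2.imread('pics/w2.png')
cv2.imwrite('pics/w2c.png',cv2.resize(a[90:290,225:425],(600,600),interpolation=cv2.INTER_CUBIC))
```

```text
[445.46339603 106.84824115 248.6509843 ] [-0.18798932 -0.28271912 -0.57048509]
```

View pics/w2.png

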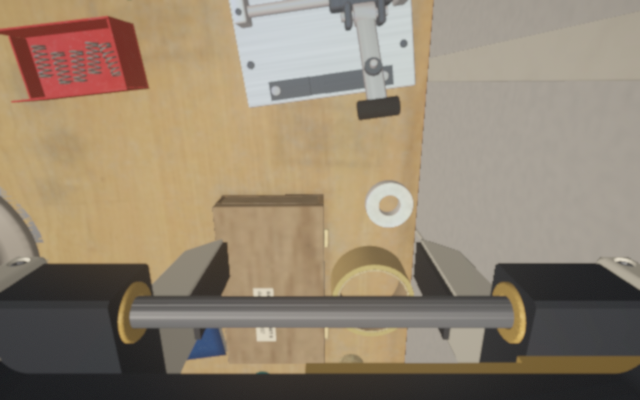

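Run:
```python
from h import *
a=cv2.imread('pics/w2.png')
cv2.imwrite('pics/w2d.png',cv2.resize(a[0:150,225:425],(800,600),interpolation=cv2.INTER_CUBIC))
```

```text
(no output)
```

View pics/w2d.png

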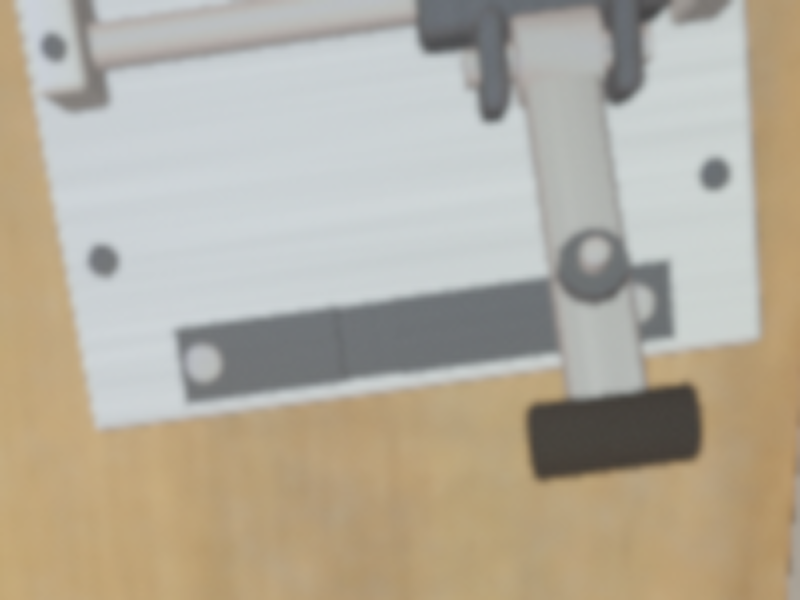

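```bash
cat > m.py <<'E'
from h import *
import pickle
np.set_printoptions(precision=1,suppress=True)
o1,c1=pickle.load(open('w1.pkl','rb'));o2,c2=pickle.load(open('w2.pkl','rb'))
a=lambda x,y:(225+x/3-.33,25+y/3-.33); b=lambda x,y:(225+x/4-.37,y/4-.37)
for n,p,q in [('BL',(92,483),(97,428)),('BR',(553,430),(760,337)),('s1',(97,375),(103,261)),('s2',(524,324),(714,174)),('grip',(452,547),(614,431)),('barL',(152,475),(187,402))]:
    print(n,tri([ray(c1,a(*p),o1),ray(c2,b(*q),o2)]))
m={'TL':((20,90),(44,85)),'TR':((536,25),(44,-85)),'BL':((92,483),(-92,85)),'BR':((553,430),(-92,-85))}
P=np.array([onz(c1,a(*m[k][0]),12,o1)[:2] for k in m]);L=np.array([m[k][1] for k in m],float)
print(P)
# rigid fit
Lc,Pc=L.mean(0),P.mean(0);H=(L-Lc).T@(P-Pc);th=np.arctan2(H[0,1]-H[1,0],H[0,0]+H[1,1])
R=np.array([[np.cos(th),-np.sin(th)],[np.sin(th),np.cos(th)]]);t=Pc-R@Lc
print('yaw',np.degrees(th),'org',t,'res',P-(L@R.T+t))
def loc(p): return R.T@(p[:2]-t)
print('ring',loc(onz(c1,a(404,143),48,o1)),'exp 11,-35')
ts=.5;print('grip loc',loc(onz(c1,a(452,547),48+85*np.sin(.5),o1)),'exp',-27-85*np.cos(.5),-35)
for x in (263,303): print('notch edge',loc(onz(c1,a(x,433-(x-283)*.1),27,o1)))
for x in (263,303): print('notch edge z=?',loc(onz(c1,a(x,460),20,o1)))
print('w2 notch edge',loc(onz(c2,b(342,345),27,o2)))
print('grip world',R@[-27-85*np.cos(.5),-35]+t, R)
E
python3 m.py
```

```text
BL (array([371.3, 166.6,   9.6]), [np.float64(0.18762280259577704), np.float64(0.18762280259585204)])
BR (array([538. , 187.7,  12. ]), [np.float64(0.394300188913576), np.float64(0.39430018891358193)])
s1 (array([375.6, 206.6,  10.9]), [np.float64(0.009634984029987076), np.float64(0.009634984029904816)])
s2 (array([524.5, 225.3,  12.2]), [np.float64(0.003412569733925003), np.float64(0.0034125697338617264)])
grip (array([491.3, 170.3,  88.4]), [np.float64(0.10159495401310313), np.float64(0.10159495401309813)])
barL (array([395.7, 173.4,  22.8]), [np.float64(0.4872923055529772), np.float64(0.48729230555295194)])
[[355.5 300. ]
 [521.6 320.1]
 [371.9 167.3]
 [537.6 187.7]]
yaw 96.97302485033845 org [443.8 267.6] res [[ 1.4 -1. ]
 [-1.2 -1.5]
 [ 1.4  1.3]
 [-1.6  1.1]]
ring [ 11.7 -35.1] exp 11,-35
grip loc [-102.2  -35.5] exp -101.59451776068168 -35
notch edge [-76.8  18.8]
notch edge [-77.   5.]
notch edge z=? [-87.5  20.3]
notch edge z=? [-89.1   6.3]
w2 notch edge [-79.3  18.9]
grip world [490.8 171. ] [[-0.1 -1. ]
 [ 1.  -0.1]]
```

Request:
play_rows:
  moves: [90,30,22,30,-3,90,61,46,60,-7,90,61,46,90,-7,90,61,46,100,-7,90,61,46,100,-7,90,61,46,100,-7,90,61,46,100,-7,90,61,46,100,-7]

```text
time: 1.83
tool_pos: [491.8, 170.8, 150.8]
tcp_rot: [3.138, -0.0, 1.692]
contact_force: [0.2, -0.3, 0.9]
grip_width: 59.6
```

Run:
```python
from h import *
o,c=cap('wrist','w3');print(o['tool_pos'],o['tcp_rot'],o['grip_width'],o['contact_force'])
```

```text
[491.83172685 170.80321713 150.78989811] [ 3.13794037e+00 -2.02942083e-04  1.69232577e+00] 59.59701297440612 [ 0.1860614  -0.25654066  0.92494093]
```

View pics/w3.png

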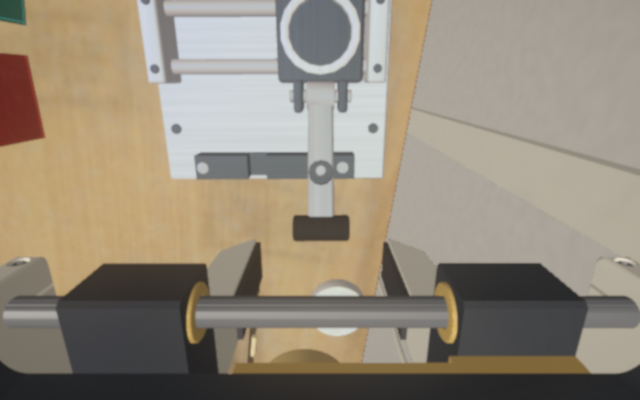

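Request:
play_rows:
  moves: [90,0,0,30,0,90,0,0,57,0,90,0,0,57,0,90,0,0,57,0]

```text
time: 2.22
tool_pos: [490.7, 170.7, 92.1]
tcp_rot: [-3.14, 0.0, 1.692]
contact_force: [-0.6, -0.1, 1.0]
grip_width: 59.2
```

Run:
```python
from h import *
o,c=cap('wrist','w4');print(o['tool_pos'],o['tcp_rot'],o['grip_width'],o['contact_force'])
```

```text
[490.72044592 170.7098039   92.0968428 ] [-3.14039767e+00  9.49249285e-05  1.69245434e+00] 59.237428926982275 [-0.64705068 -0.07110931  0.98663907]
```

View pics/w4.png

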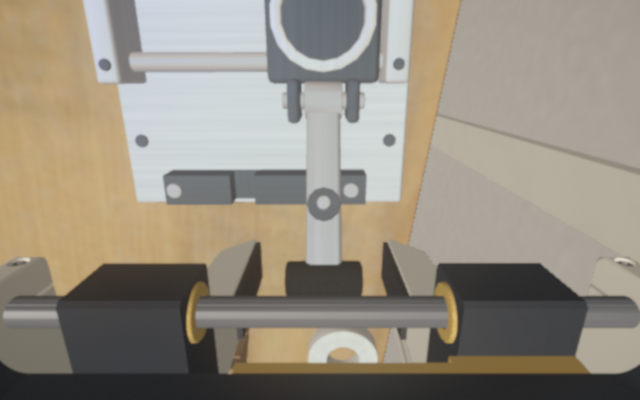

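Request:
play_rows:
  moves: [255,0,0,0,0,255,0,0,0,0,255,0,0,0,0,255,0,0,0,0,255,0,0,0,0,255,0,0,0,0]

```text
time: 2.77
tool_pos: [491.6, 171.0, 92.3]
tcp_rot: [3.14, 0.0, 1.693]
contact_force: [0.9, -0.4, 1.7]
grip_width: 33.6
```

Request:
play_rows:
  moves: [255,-3,0,6,0,255,-5.2,0,11.6,0,255,-7,0,17,0,255,-8.7,0,23,0,255,-8.7,0,23,0,255,-8.7,0,23,0,255,-8.7,0,23,0]

```text
time: 3.35
tool_pos: [492.3, 162.5, 68.4]
tcp_rot: [3.141, -0.0, 1.693]
contact_force: [2.8, 2.8, -1.6]
grip_width: 33.6
```

Run:
```python
from h import *
o,c=cap('wrist','w5');print(o['tool_pos'],o['tcp_rot'],o['grip_width'],o['contact_force'])
```

```text
[492.26408346 162.48063019  68.41824788] [ 3.14146312e+00 -5.05586322e-05  1.69294999e+00] 33.57286186720339 [ 2.75100879  2.81753518 -1.64727564]
```

View pics/w5.png

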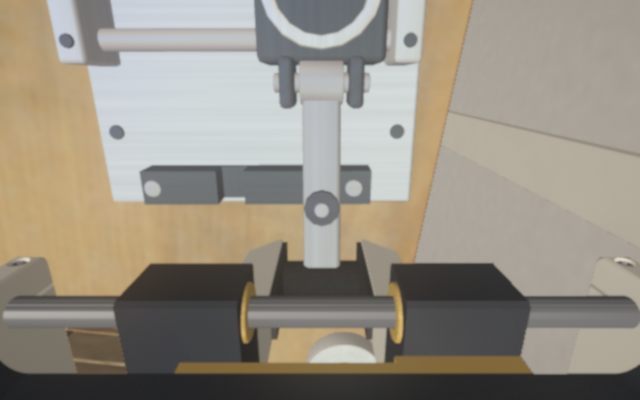

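Request:
play_rows:
  moves: [255,-0.2,0,1,0,255,-0.5,0,3,0,255,-0.5,0,3,0,255,-0.5,0,3,0]

```text
time: 3.73
tool_pos: [492.4, 162.1, 66.3]
tcp_rot: [3.14, -0.0, 1.693]
contact_force: [2.3, 2.8, 6.1]
grip_width: 33.8
```

Request:
play_rows:
  moves: [255,-0.1,0,1,0,255,-0.1,0,1,0,255,-0.1,0,1,0]

```text
time: 3.98
tool_pos: [492.5, 161.9, 65.5]
tcp_rot: [3.14, -0.0, 1.693]
contact_force: [1.6, 1.9, 7.8]
grip_width: 33.6
```

Request:
play_rows:
  moves: [255,-0.1,0,1,0,255,-0.1,0,1,0,255,-0.1,0,1,0]

```text
time: 4.23
tool_pos: [492.7, 161.9, 64.8]
tcp_rot: [3.14, -0.0, 1.693]
contact_force: [1.2, 3.4, 9.5]
grip_width: 34.0
```

Request:
play_rows:
  moves: [255,0,-4,-0.4,0,255,0,-9,-0.4,0,255,0,-14,-0.4,0,255,0,-19,-0.4,0,255,0,-24,-0.4,0,255,0,-28,-0.4,0,255,0,-30,-0.4,0,255,0,-30,-0.4,0]

```text
time: 4.9
tool_pos: [464.0, 158.4, 65.4]
tcp_rot: [3.137, -0.0, 1.693]
contact_force: [5.0, 3.4, 8.7]
grip_width: 33.6
```

Run:
```python
from h import *
o,c=cap('wrist','w6');print(o['tool_pos'],o['tcp_rot'],o['grip_width'],o['contact_force'])
```

```text
[463.99995755 158.36450024  65.39290061] [ 3.13681119e+00 -2.81959542e-04  1.69301933e+00] 33.595407771351155 [5.04319262 3.37752787 8.66041312]
```

View pics/w6.png

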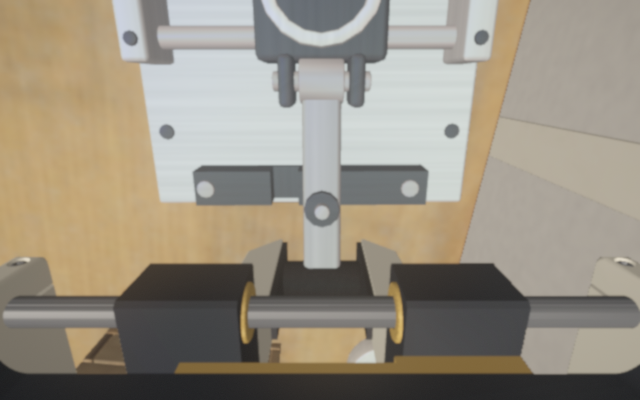

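Request:
play_rows:
  moves: [255,0,-3,0,0,255,0,-6,0,0,255,0,-9,0,0,255,0,-10,0,0,255,0,-10,0,0]

```text
time: 5.37
tool_pos: [454.4, 157.2, 65.4]
tcp_rot: [3.136, -0.0, 1.693]
contact_force: [5.8, 3.1, 7.3]
grip_width: 33.2
```

Request:
play_rows:
  moves: [255,0,-2,0,0,255,0,-2,0,0,255,0,-2,0,0]

```text
time: 5.62
tool_pos: [452.3, 156.9, 65.3]
tcp_rot: [3.137, -0.0, 1.693]
contact_force: [3.9, 2.7, 7.9]
grip_width: 33.3
```

Request:
play_rows:
  moves: [255,0,-1.5,0,0,255,0,-1.5,0,0,255,0,-1.5,0,0]

```text
time: 5.87
tool_pos: [450.9, 156.7, 65.3]
tcp_rot: [3.137, -0.0, 1.693]
contact_force: [4.4, 2.7, 8.0]
grip_width: 33.7
```

Request:
play_rows:
  moves: [255,0,-1.5,0,0,255,0,-1.5,0,0,255,0,-1.5,0,0]

```text
time: 6.12
tool_pos: [448.4, 156.3, 64.8]
tcp_rot: [3.139, -0.0, 1.693]
contact_force: [2.5, 3.1, 3.2]
grip_width: 33.8
```

Request:
play_rows:
  moves: [255,0,-1,0,0,255,0,-1.5,0,0,255,0,-1.5,0,0,255,0,-1.5,0,0]

```text
time: 6.45
tool_pos: [446.0, 156.0, 64.1]
tcp_rot: [3.142, 0.0, 1.693]
contact_force: [2.9, 2.1, 4.4]
grip_width: 33.4
```

Request:
play_rows:
  moves: [255,-0.2,0,1,0,255,-0.3,0,2,0,255,-0.3,0,2,0,255,-0.3,0,2,0]

```text
time: 6.78
tool_pos: [445.9, 155.6, 61.9]
tcp_rot: [-3.141, 0.0, 1.693]
contact_force: [3.4, 0.8, 1.9]
grip_width: 33.3
```

Request:
play_rows:
  moves: [255,-0.2,0,2,0,255,-0.2,0,2,0,255,-0.2,0,2,0]

```text
time: 7.03
tool_pos: [445.9, 155.4, 59.8]
tcp_rot: [-3.141, 0.0, 1.693]
contact_force: [3.5, 0.9, 0.1]
grip_width: 33.6
```

Request:
play_rows:
  moves: [255,-0.2,0,3,0,255,-0.3,0,6,0,255,-0.3,0,7,0,255,-0.3,0,7,0,255,-0.3,0,7,0]

```text
time: 7.45
tool_pos: [446.0, 155.1, 52.8]
tcp_rot: [-3.141, 0.0, 1.693]
contact_force: [3.9, -0.8, 0.1]
grip_width: 33.8
```

Request:
play_rows:
  moves: [255,0,0,1.5,0,255,0,0,1.5,0,255,0,0,1.5,0]

```text
time: 7.7
tool_pos: [447.0, 155.2, 52.5]
tcp_rot: [3.139, 0.0, 1.693]
contact_force: [2.0, -1.2, 9.0]
grip_width: 33.8
```

Request:
play_rows:
  moves: [255,0,0,0.8,0,255,0,0,0.8,0,255,0,0,-0.2,0,100,0,0,-0.2,0,100,0,0,-0.2,0,100,0,0,-0.2,0,100,0,0,-0.2,0,100,0,0,-0.2,0]

```text
time: 8.37
tool_pos: [445.3, 155.1, 51.3]
tcp_rot: [-3.14, 0.0, 1.693]
contact_force: [-0.4, -0.3, 0.5]
grip_width: 55.6
```

Run:
```python
from h import *
o,c=cap('wrist','w7');print(o['tool_pos'],o['tcp_rot'],o['grip_width'],o['contact_force'])
```

```text
[445.2520055  155.14353692  51.31043047] [-3.13957231e+00  1.15641131e-04  1.69308957e+00] 55.59216025060808 [-0.36520408 -0.32731496  0.45411516]
```

View pics/w7.png

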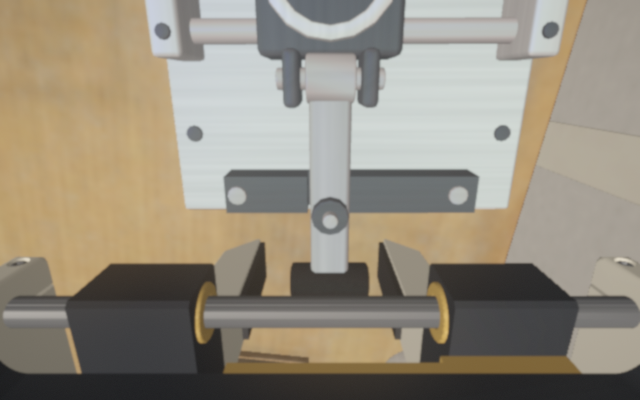

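Request:
play_rows:
  moves: [100,0,0,-30,0,100,0,0,-70,0,60,0,0,-100,0,60,0,0,-100,0,60,0,0,-100,0,60,0,0,-100,0]

```text
time: 8.92
tool_pos: [445.4, 155.1, 151.2]
tcp_rot: [-3.14, 0.0, 1.693]
contact_force: [-0.7, -0.2, 0.1]
grip_width: 69.6
```

Run:
```python
from h import *
import pickle
o,c=cap('wrist','w8');print(o['tool_pos'],o['tcp_rot'],o['grip_width'],o['contact_force']);pickle.dump((o,c),open('w8.pkl','wb'))
```

```text
[445.44249599 155.11546476 151.18296622] [-3.14036317e+00  1.13697236e-04  1.69300933e+00] 69.63766579390786 [-0.72836636 -0.24467779  0.09478929]
```

Request:
play_rows:
  moves: [60,35,0,-30,0,60,60,0,-60,0,60,60,0,-90,0,60,60,0,-100,0,60,60,0,-100,0,60,60,0,-100,0]

```text
time: 9.47
tool_pos: [438.3, 214.6, 250.4]
tcp_rot: [-3.139, 0.0, 1.693]
contact_force: [-0.8, -1.0, -0.8]
grip_width: 70.1
```

Run:
```python
from h import *
import pickle
o,c=cap('wrist','w9');print(o['tool_pos'],o['tcp_rot'],o['grip_width'],o['contact_force']);pickle.dump((o,c),open('w9.pkl','wb'))
```

```text
[438.29837087 214.64087236 250.37973413] [-3.13947761e+00  4.81363978e-04  1.69310566e+00] 70.06464020792163 [-0.80316267 -1.00647425 -0.84287657]
```

View pics/w8.png

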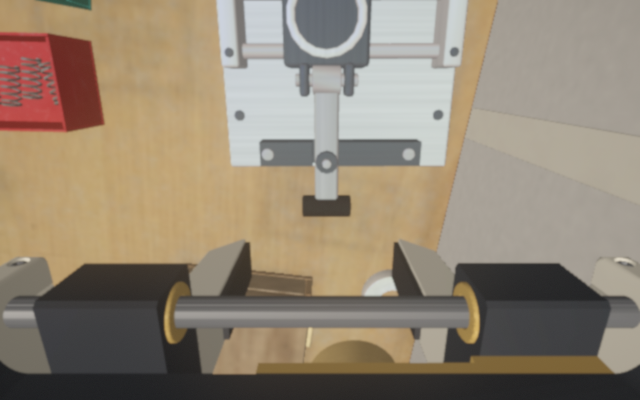

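View pics/w9.png

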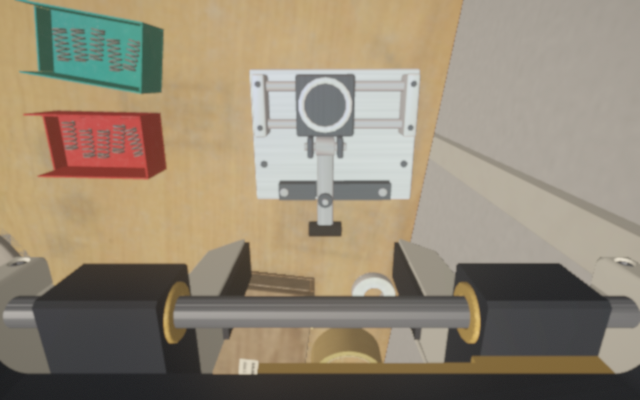

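```bash
cat > ring.py <<'E'
from h import *
import pickle
np.set_printoptions(precision=2,suppress=True)
def ringfit(c,box):
    g=cv2.cvtColor(c['color'],cv2.COLOR_RGB2GRAY)
    x0,y0,x1,y1=box; s=g[y0:y1,x0:x1]
    t,_=cv2.threshold(s,0,255,cv2.THRESH_OTSU)
    k=8; S=cv2.resize(s,None,fx=k,fy=k,interpolation=cv2.INTER_CUBIC)
    m=(S>t).astype(np.uint8)
    cs,h=cv2.findContours(m,cv2.RETR_CCOMP,cv2.CHAIN_APPROX_NONE)
    out=[]
    for q in cs:
        if cv2.contourArea(q)>k*k*300:
            p=q[:,0].astype(float)
            ok=(p.min(1)>2)&(p[:,0]<S.shape[1]-3)&(p[:,1]<S.shape[0]-3)
            e=cv2.fitEllipse(p[ok].astype(np.float32))
            out.append(((e[0][0]+.5)/k-.5+x0,(e[0][1]+.5)/k-.5+y0,e[1][0]/k,e[1][1]/k))
    return out
if __name__=='__main__':
    o8,c8=pickle.load(open('w8.pkl','rb'));o9,c9=pickle.load(open('w9.pkl','rb'))
    print(ringfit(c8,(287,0,367,64)));print(ringfit(c9,(298,76,352,134)))
E
python3 ring.py
```

```text
[(326.4426956176758, 19.933032989501953, 69.68223571777344, 71.46466064453125)]
[(324.6228828430176, 104.53414726257324, 53.86586380004883, 55.42084884643555), (324.5280170440674, 104.63605117797852, 41.387901306152344, 42.612464904785156)]
```

Request:
play_rows:
  moves: [60,35,0,35,0,60,60,0,70,0,60,60,0,70,0,60,60,0,70,0,60,60,0,70,0]

```text
time: 9.93
tool_pos: [431.1, 273.7, 180.7]
tcp_rot: [-3.139, 0.001, 1.694]
contact_force: [-0.9, -1.2, 0.6]
grip_width: 70.4
```

Run:
```python
from h import *
import pickle
o,c=cap('wrist','w10');print(o['tool_pos'],o['tcp_rot'],o['grip_width'],o['contact_force']);pickle.dump((o,c),open('w10.pkl','wb'))
```

```text
[431.05525529 273.67645488 180.72276106] [-3.13868345e+00  1.39418370e-03  1.69353371e+00] 70.37484174236789 [-0.90792835 -1.17720819  0.56984516]
```

View pics/w10.png

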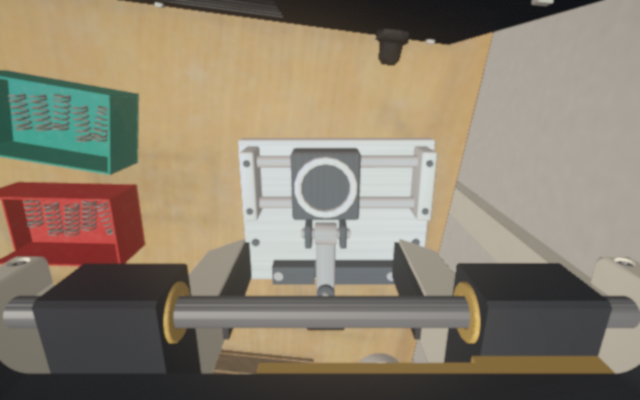

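Run:
```python
from ring import *
o9,c9=pickle.load(open('w9.pkl','rb'));o,c=pickle.load(open('w10.pkl','rb'))
f=ringfit(c,(293,152,357,218));g=ringfit(c9,(298,76,352,134));print(f)
o8,c8=pickle.load(open('w8.pkl','rb'))
for i in range(min(len(f),len(g))):
    print(tri([ray(c9,g[i][:2],o9),ray(c,f[i][:2],o)]),onz(c9,g[i],48,o9),onz(c,f[i],48,o))
th=np.radians(96.97)
for tr in (.044,.0435,.045): 
    y=-35+tr*1000;x=11;print(tr,444+np.cos(th)*x-np.sin(th)*y,267.6+np.sin(th)*x+np.cos(th)*y)
```

```text
[(325.07894134521484, 187.28099060058594, 60.64282989501953, 62.91255569458008), (324.94781494140625, 187.39096450805664, 46.04896545410156, 48.658058166503906)]
(array([432.59, 277.84,  46.37]), [np.float64(0.02223771174030972), np.float64(0.02223771174025477)]) [432.59 277.94  48.  ] [432.5  278.32  48.  ]
(array([432.51, 277.74,  46.36]), [np.float64(0.030132889148974062), np.float64(0.030132889149028307)]) [432.51 277.84  48.  ] [432.41 278.21  48.  ]
0.044 433.7316656254987 277.4265614114722
0.0435 434.2279705386094 277.487236226859
0.045 432.73905579927737 277.30521178069864
```

Request:
play_rows:
  moves: [60,-20,-2,-35,0,60,-55,-4,-60,0,60,-95,-6,-70,0,60,-135,-8,-70,0,60,-175,-10,-70,0,60,-215,-12,-70,0,60,-255,-14,-70,0,60,-295,-16,-70,0]

```text
time: 10.65
tool_pos: [451.4, -23.4, 253.6]
tcp_rot: [3.138, 0.001, 1.692]
contact_force: [1.2, -0.2, 0.4]
grip_width: 70.4
```

Request:
play_rows:
  moves: [60,-40,-1,0,3,60,-80,-2,0,7,60,-120,-2,0,7,60,-160,-2,0,7,60,-200,-2,0,7,60,-211,-2,0,7,60,-211,-2,0,7,60,-211,-2,0,7]

```text
time: 11.32
tool_pos: [474.7, -230.9, 252.5]
tcp_rot: [3.141, 0.0, 1.568]
contact_force: [-0.7, 0.1, 0.9]
grip_width: 70.2
```

Run:
```python
from h import *
import pickle
o,c=cap('wrist','w11');print(o['tool_pos'],o['tcp_rot'],o['grip_width'],o['contact_force']);pickle.dump((o,c),open('w11.pkl','wb'))
```

```text
[ 474.69290419 -230.87119061  252.53727157] [3.14079032e+00 1.55956203e-04 1.56824889e+00] 70.21223725527963 [-0.735705    0.05217771  0.93452887]
```

View pics/w11.png

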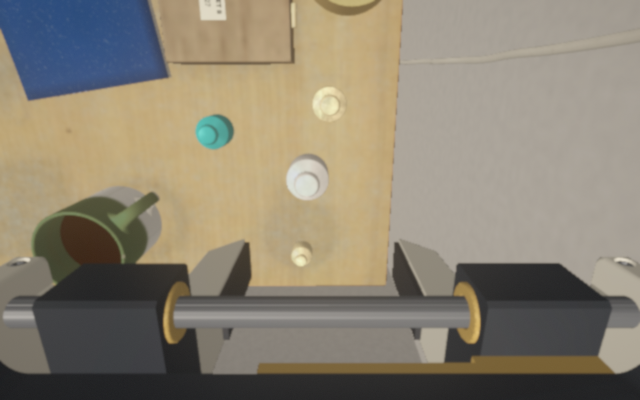

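Request:
play_rows:
  moves: [60,30,5,30,0,60,50,5,60,0,60,50,5,80,0,60,50,5,80,0,60,50,5,80,0]

```text
time: 11.78
tool_pos: [480.2, -178.8, 172.3]
tcp_rot: [-3.141, -0.0, 1.573]
contact_force: [0.2, -0.5, -0.3]
grip_width: 70.2
```

Run:
```python
from h import *
import pickle
np.set_printoptions(precision=2,suppress=True)
o,c=cap('wrist','w12');print(o['tool_pos'],o['tcp_rot'],o['grip_width'],o['contact_force']);pickle.dump((o,c),open('w12.pkl','wb'))
o1,c1=pickle.load(open('w11.pkl','rb'))
print(onz(c1,(329,104),34,o1))
a=c['color'];b=c1['color']
A=cv2.resize(a[80:230,270:420],(450,450),interpolation=cv2.INTER_CUBIC)
B=cv2.resize(b[80:130,305:355],(350,350),interpolation=cv2.INTER_CUBIC)
cv2.imwrite('pics/w12c.png',A[:,:,::-1]);cv2.imwrite('pics/w11c.png',B[:,:,::-1])
```

```text
[ 480.18 -178.81  172.27] [-3.14 -0.    1.57] 70.19360341575553 [ 0.21 -0.5  -0.29]
[ 481.87 -167.81   34.  ]
```

View pics/w12c.png

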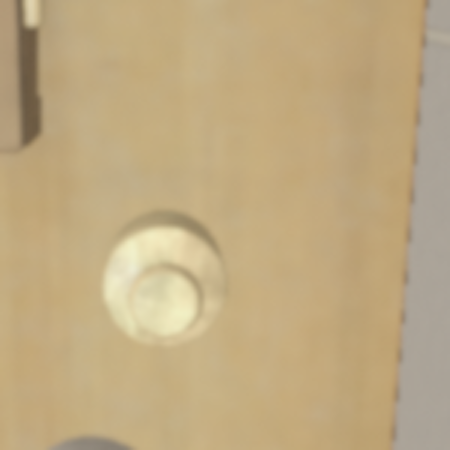

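View pics/w11c.png

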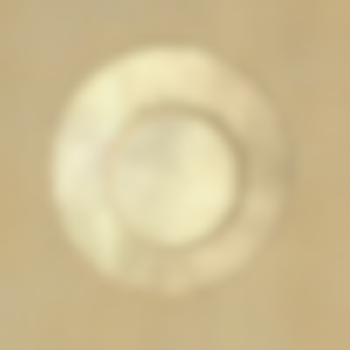

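View pics/w12.png

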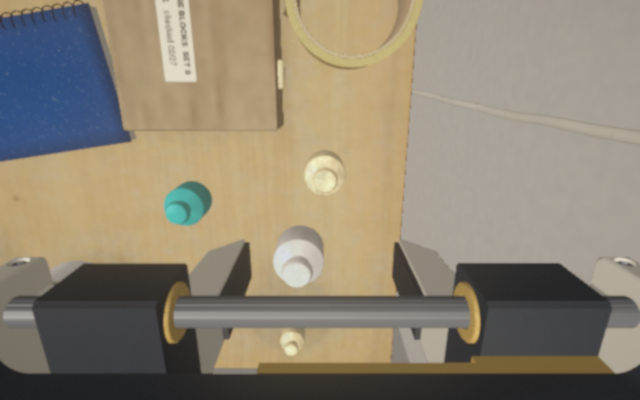

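Run:
```python
from h import *
import pickle
np.set_printoptions(precision=2,suppress=True)
o1,c1=pickle.load(open('w11.pkl','rb'));o2,c2=pickle.load(open('w12.pkl','rb'))
for u,v,z in [((329.8,104.3),(325.3,180),42),((329.3,104.3),(324.4,174.7),31)]:
    print(tri([ray(c1,u,o1),ray(c2,v,o2)]),onz(c1,u,z,o1),onz(c2,v,z,o2))
```

```text
(array([ 482.51, -167.64,   41.92]), [np.float64(0.05931848670516048), np.float64(0.05931848670530376)]) [ 482.45 -167.63   42.  ] [ 482.57 -167.62   42.  ]
(array([ 482.25, -168.86,   20.66]), [np.float64(0.20795241929983305), np.float64(0.2079524192998323)]) [ 482.23 -168.27   31.  ] [ 481.95 -166.2    31.  ]
```

Request:
play_rows:
  moves: [80,6,1,30,0,80,11,2,60,0,80,11,2,90,0,80,11,2,100,0,80,11,2,100,0,80,11,2,100,0]

```text
time: 12.33
tool_pos: [483.3, -169.9, 73.3]
tcp_rot: [3.14, 0.001, 1.57]
contact_force: [-0.2, -0.4, 0.5]
grip_width: 62.8
```

Run:
```python
from h import *
o,c=cap('wrist','w13');print(o['tool_pos'],o['tcp_rot'],o['grip_width'],o['contact_force'])
```

```text
[ 483.29286313 -169.85156486   73.32443026] [3.13968744e+00 9.99862634e-04 1.57042643e+00] 62.845313024273 [-0.18212997 -0.36038802  0.47191394]
```

View pics/w13.png

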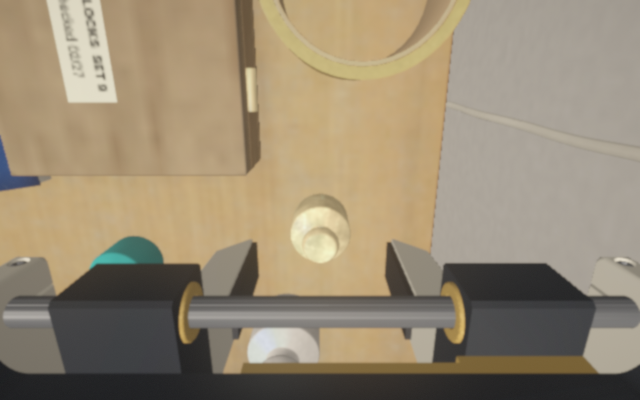

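Request:
play_rows:
  moves: [80,2,-1,20,0,80,2,-1,43,0,80,2,-1,43,0,80,2,-1,43,0,80,2,-1,43,0]

```text
time: 12.8
tool_pos: [482.5, -167.8, 30.7]
tcp_rot: [3.139, 0.001, 1.571]
contact_force: [0.6, 1.3, 0.4]
grip_width: 63.1
```

Request:
play_rows:
  moves: [255,0,0,0,0,255,0,0,0,0,255,0,0,0,0,255,0,0,0,0,255,0,0,0,0,255,0,0,0,0,255,0,0,0,0]

```text
time: 13.38
tool_pos: [481.5, -167.2, 29.1]
tcp_rot: [3.141, 0.0, 1.571]
contact_force: [-0.1, -0.2, 2.7]
grip_width: 32.0
```

Request:
play_rows:
  moves: [255,0,0,-15,0,255,0,0,-50,0,255,0,0,-90,0,255,0,0,-130,0,255,0,0,-130,0,255,0,0,-130,0]

```text
time: 13.88
tool_pos: [482.1, -167.5, 160.6]
tcp_rot: [3.138, 0.002, 1.571]
contact_force: [-0.5, 0.8, -2.3]
grip_width: 31.8
```

Run:
```python
from h import *
o,c=cap('wrist','w14');print(o['tool_pos'],o['tcp_rot'],o['grip_width'],o['contact_force'])
o,c=cap('side','s14');
cv2.imwrite('pics/s14c.png',cv2.resize(c['color'][120:270,300:450,::-1],(600,600),interpolation=cv2.INTER_CUBIC))
o,c=cap('scene','e14');
cv2.imwrite('pics/e14c.png',cv2.resize(c['color'][130:280,330:480,::-1],(600,600),interpolation=cv2.INTER_CUBIC))
```

```text
[ 482.14793586 -167.51310166  160.59046788] [3.13760917e+00 2.11134877e-03 1.57085152e+00] 31.764825493973408 [-0.54466742  0.77130014 -2.317928  ]
```

View pics/w14.png

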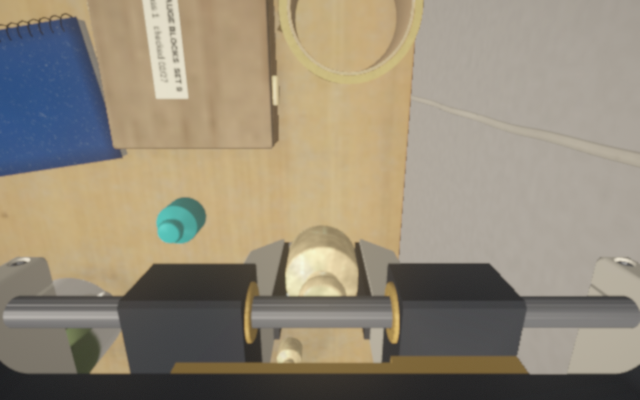

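View pics/e14c.png

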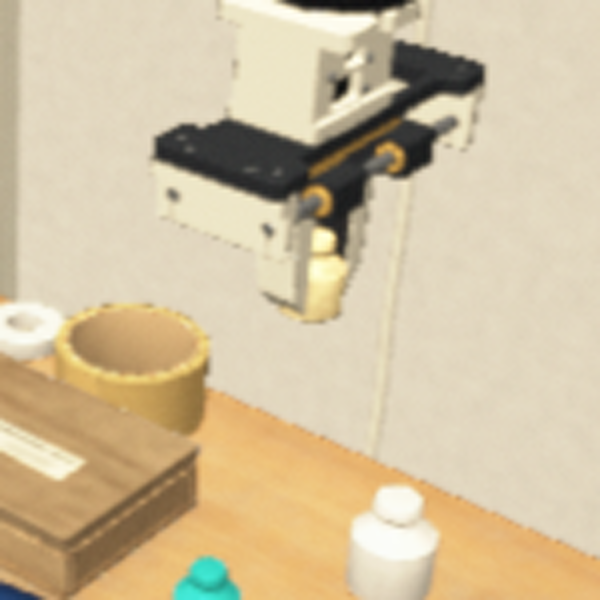

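Run:
```python
from h import *
import pickle
o,c=pickle.load(open('w12.pkl','rb'))
M=np.linalg.inv(c['T_tool_cam'])
def pr(p):
    q=M@np.r_[p,1];return np.round([q[0]/q[2]*c['fx']+c['cx'],q[1]/q[2]*c['fy']+c['cy']],1)
print('shoulder far edge',pr([17,0,-3+0]),'knob far',pr([10,0,-12]),'knob L/R',pr([0,-10,-12]),pr([0,10,-12]),'body edge at 3mm shoulder',pr([17,0,2]), 'body bottom far',pr([17,0,29]))
a=cv2.imread('pics/w14.png');cv2.imwrite('pics/w14c.png',cv2.resize(a[210:310,260:380],(720,600),interpolation=cv2.INTER_CUBIC))
```

```text
shoulder far edge [322.7 251. ] knob far [322.8 277.4] knob L/R [298.  299.3] [347.6 299.3] body edge at 3mm shoulder [322.7 245.7] body bottom far [322.5 222. ]
```

View pics/w14c.png

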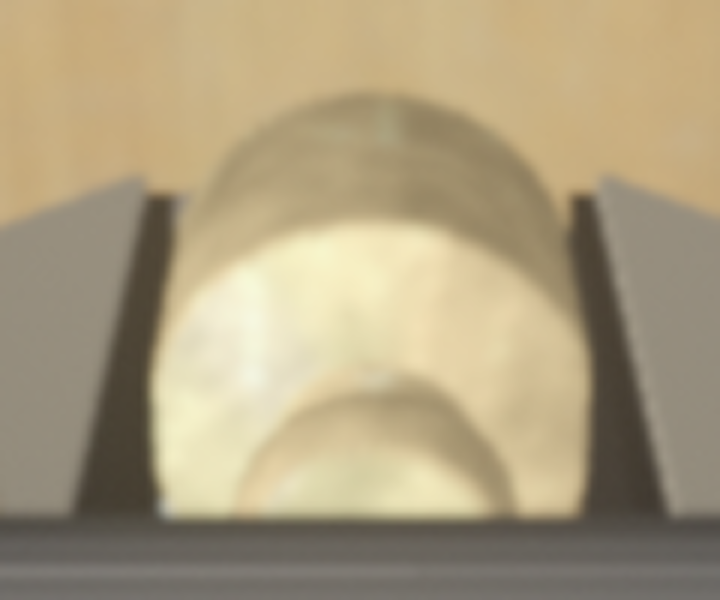

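View pics/s14c.png

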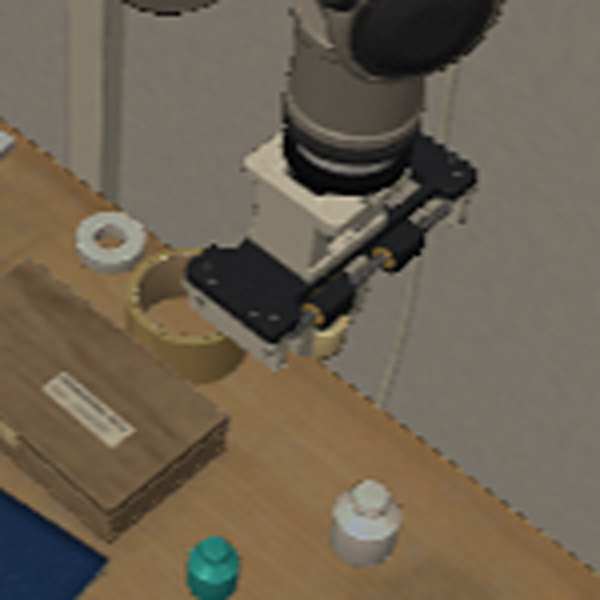

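Request:
play_rows:
  moves: [255,15,-10,-10,0,255,45,-20,-25,0,255,80,-30,-30,0,255,115,-40,-30,0,255,150,-49,-30,0,255,185,-49,-30,0,255,220,-49,-30,0,255,255,-49,-30,0]

```text
time: 14.7
tool_pos: [430.9, 89.4, 187.2]
tcp_rot: [-3.138, 0.0, 1.57]
contact_force: [0.3, -1.1, -2.5]
grip_width: 31.8
```

Request:
play_rows:
  moves: [255,35,0,0,0,255,70,0,0,0,255,105,0,0,0,255,140,0,0,0,255,170,0,0,0,255,190,0,0,0,255,190,0,0,0,255,190,0,0,0]

```text
time: 15.37
tool_pos: [431.2, 278.3, 186.7]
tcp_rot: [-3.138, 0.002, 1.573]
contact_force: [0.3, -0.8, -1.9]
grip_width: 32.0
```

Run:
```python
from h import *
o,c=cap('wrist','w15');print(o['tool_pos'],o['tcp_rot'],o['grip_width'],o['contact_force'])
```

```text
[431.16928186 278.29789462 186.68737463] [-3.13783717e+00  1.95491181e-03  1.57308876e+00] 32.00817927382324 [ 0.32614868 -0.76718319 -1.88868436]
```

View pics/w15.png

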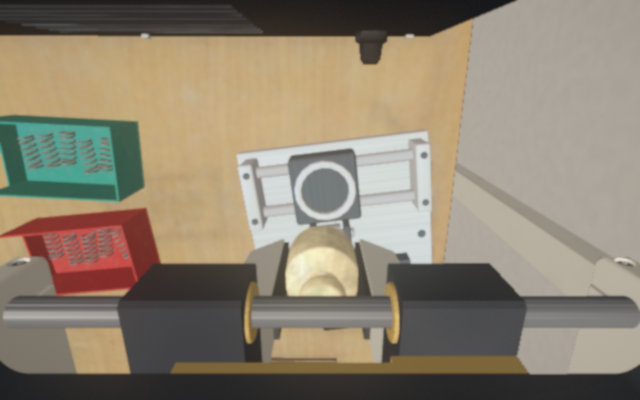

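Run:
```python
from ring import *
o=bot.get_obs();c=bot.capture('wrist')
f=ringfit(c,(293,157,357,222));print(f,[onz(c,q,48,o) for q in f],o['tool_pos'])
```

```text
[(324.1872959136963, 189.13555526733398, 58.993507385253906, 61.46867370605469), (324.0345687866211, 189.26576232910156, 44.903541564941406, 47.36492156982422)] [array([432.64, 278.36,  48.  ]), array([432.51, 278.25,  48.  ])] [431.38 277.49 187.02]
```

Request:
play_rows:
  moves: [255,0,1,30,0,255,-0.5,1.3,65,0,255,-0.5,1.3,97,0,255,-0.5,1.3,97,0,255,-0.5,1.3,97,0,255,-0.5,1.3,97,0]

```text
time: 15.97
tool_pos: [434.7, 277.2, 93.2]
tcp_rot: [3.14, -0.001, 1.57]
contact_force: [0.1, 0.7, -1.9]
grip_width: 31.6
```

Run:
```python
from h import *
o,c=cap('wrist','w16');print(o['tool_pos'],o['tcp_rot'],o['grip_width'],o['contact_force'])
c=c['color'];cv2.imwrite('pics/w16c.png',cv2.resize(c[130:310,220:420,::-1],(666,600),interpolation=cv2.INTER_CUBIC))
```

```text
[434.65603044 277.17160025  93.22708128] [ 3.13988968e+00 -6.80616487e-04  1.56970152e+00] 31.56927364233865 [ 0.13500292  0.66532884 -1.88983918]
```

View pics/w16c.png

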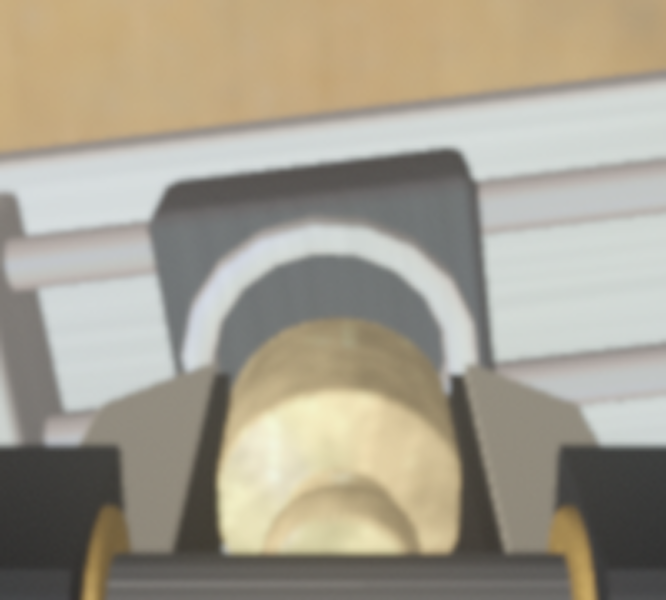

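Request:
play_rows:
  moves: [255,0.8,-2,5,0,255,0.8,-2,10,0,255,0.8,-2,10,0,255,0.8,-2,10,0,255,0.8,-2,10,0]

```text
time: 16.43
tool_pos: [431.7, 278.3, 82.1]
tcp_rot: [3.141, -0.0, 1.571]
contact_force: [-0.2, -0.1, -1.5]
grip_width: 32.0
```

Run:
```python
from h import *
o,c=cap('wrist','w17');print(o['tool_pos'],o['tcp_rot'],o['grip_width'],o['contact_force'])
c=c['color'];cv2.imwrite('pics/w17c.png',cv2.resize(c[130:310,220:420,::-1],(666,600),interpolation=cv2.INTER_CUBIC))
```

```text
[431.66048541 278.30981855  82.07141033] [ 3.14118503e+00 -1.27875546e-04  1.57095508e+00] 32.03824221687573 [-0.21370688 -0.08401629 -1.45066073]
```

View pics/w17c.png

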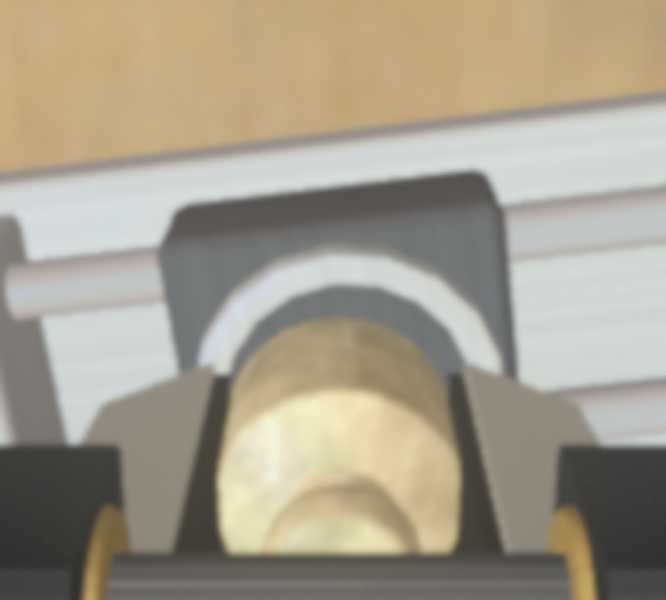

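Request:
play_rows:
  moves: [255,0,1.2,2,0,255,0,1.2,3,0,255,0,1.2,3,0,255,0,1.2,3,0,255,0,1.2,3,0]

```text
time: 16.9
tool_pos: [432.8, 278.2, 78.8]
tcp_rot: [-3.142, 0.0, 1.571]
contact_force: [0.5, 0.0, -1.6]
grip_width: 31.8
```

Run:
```python
from h import *
o,c=cap('wrist','w18');print(o['tool_pos'],o['tcp_rot'],o['grip_width'],o['contact_force'])
c=c['color'];cv2.imwrite('pics/w18c.png',cv2.resize(c[130:310,220:420,::-1],(666,600),interpolation=cv2.INTER_CUBIC))
```

```text
[432.79257299 278.19361393  78.77847007] [-3.14158121e+00  6.72754726e-05  1.57077219e+00] 31.76652987106439 [ 0.46136492  0.03550334 -1.62722014]
```

View pics/w18c.png

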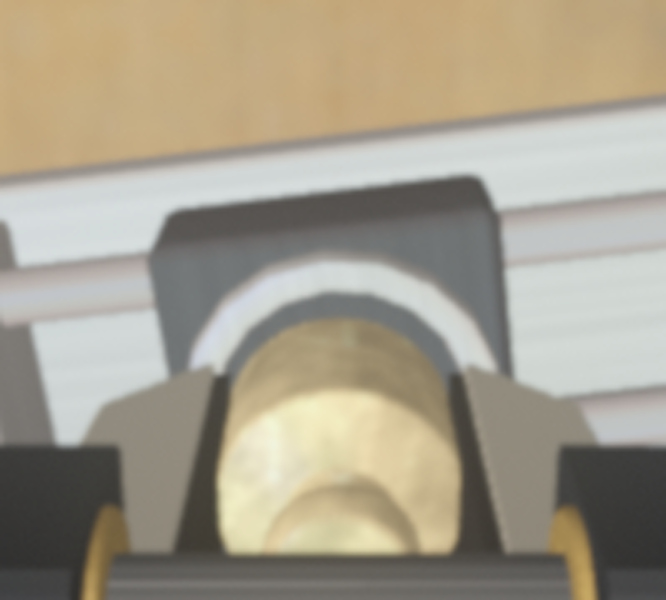

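Request:
play_rows:
  moves: [255,0.7,0,1,0,255,0.7,0,3,0,255,0.7,0,3,0,255,0.7,0,3,0]

```text
time: 17.28
tool_pos: [432.7, 278.9, 75.7]
tcp_rot: [-3.141, 0.0, 1.571]
contact_force: [0.4, -0.4, -2.6]
grip_width: 31.7
```

Request:
play_rows:
  moves: [255,0,0,1,0,255,0,0,2,0,255,0,0,2,0,255,0,0,2,0]

```text
time: 17.62
tool_pos: [432.8, 278.9, 73.7]
tcp_rot: [-3.142, 0.0, 1.571]
contact_force: [0.4, -0.6, -1.9]
grip_width: 31.7
```

Below the ring's rim with no contact force; go down to touch.

Request:
play_rows:
  moves: [255,0,0,1,0,255,0,0,1,0,255,0,0,1,0]

```text
time: 17.87
tool_pos: [432.8, 278.9, 72.8]
tcp_rot: [-3.142, 0.0, 1.571]
contact_force: [-0.2, 0.6, -2.1]
grip_width: 31.8
```

Request:
play_rows:
  moves: [255,0,0,0.7,0,255,0,0,0.7,0,255,0,0,0.7,0]

```text
time: 18.12
tool_pos: [432.8, 278.9, 72.1]
tcp_rot: [3.142, 0.0, 1.571]
contact_force: [-0.1, -0.1, -2.2]
grip_width: 32.0
```

Request:
play_rows:
  moves: [255,0,0,0.6,0,255,0,0,0.6,0,255,0,0,0.6,0]

```text
time: 18.37
tool_pos: [432.8, 278.9, 71.5]
tcp_rot: [-3.142, 0.0, 1.571]
contact_force: [-0.4, 0.2, -0.7]
grip_width: 31.9
```

Request:
play_rows:
  moves: [255,0,0,0.6,0,255,0,0,0.6,0,255,0,0,0.6,0]

```text
time: 18.62
tool_pos: [432.9, 279.0, 71.1]
tcp_rot: [3.141, -0.0, 1.571]
contact_force: [-1.3, -0.6, 0.6]
grip_width: 31.6
```

Request:
play_rows:
  moves: [110,0,0,0,0,110,0,0,0,0,110,0,0,0,0,110,0,0,0,0,110,0,0,0,0,110,0,0,0,0]

```text
time: 19.12
tool_pos: [432.8, 278.9, 70.9]
tcp_rot: [3.141, -0.0, 1.571]
contact_force: [0.3, 0.3, -0.4]
grip_width: 52.4
```

Request:
play_rows:
  moves: [110,0,0,-15,0,110,0,0,-45,0,110,0,0,-80,0,110,-30,0,-110,0,110,-60,0,-110,0,110,-60,0,-110,0,110,-60,0,-110,0]

```text
time: 19.7
tool_pos: [433.0, 218.0, 181.5]
tcp_rot: [3.141, -0.0, 1.568]
contact_force: [-0.1, 0.1, -0.5]
grip_width: 52.1
```

Run:
```python
from h import *
import pickle
o,c=cap('wrist','w19');print(o['tool_pos'],o['tcp_rot'],o['grip_width'],o['contact_force']);pickle.dump((o,c),open('w19.pkl','wb'))
c=c['color'];cv2.imwrite('pics/w19c.png',cv2.resize(c[50:250,240:440,::-1],(600,600),interpolation=cv2.INTER_CUBIC))
```

```text
[432.95854162 217.98419863 181.5073565 ] [ 3.14051368e+00 -4.15857725e-04  1.56842019e+00] 52.146467914364784 [-0.1451332   0.10856015 -0.51282285]
```

View pics/w19c.png

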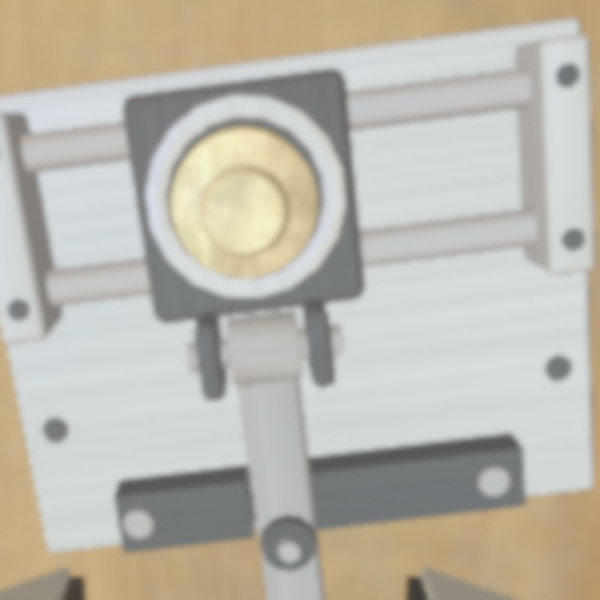

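Request:
play_rows:
  moves: [100,-30,7,0,-3,100,-62,14,10,-7,100,-62,14,40,-7,100,-62,14,70,-7,100,-62,14,70,-7,100,-62,14,70,-7,100,-62,14,70,-7]

```text
time: 20.33
tool_pos: [447.3, 157.7, 111.7]
tcp_rot: [3.141, -0.0, 1.694]
contact_force: [-0.3, -0.6, 0.4]
grip_width: 55.9
```

Run:
```python
from h import *
import pickle
np.set_printoptions(precision=2,suppress=True)
o,c=pickle.load(open('w19.pkl','rb'));print('knob',onz(c,(240+244/3-.3,50+211/3-.3),84,o))
o,c=cap('wrist','w20');print(o['tool_pos'],o['tcp_rot'],o['grip_width'],o['contact_force'])
```

```text
knob [432.45 278.06  84.  ]
[447.33 157.74 111.68] [ 3.14 -0.    1.69] 55.90026426410432 [-0.31 -0.57  0.43]
```

View pics/w20.png

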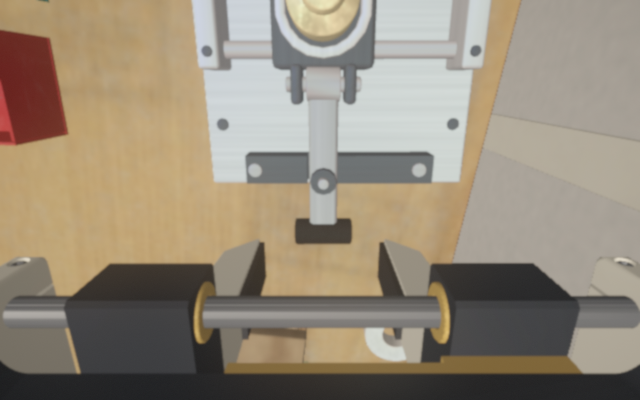

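Request:
play_rows:
  moves: [100,-1,0,30,0,100,-2,0,60,0,100,-2,0,60,0,100,-2,0,60,0,100,-2,0,60,0]

```text
time: 20.8
tool_pos: [448.2, 155.4, 52.7]
tcp_rot: [3.139, -0.0, 1.693]
contact_force: [-0.2, 0.6, -0.2]
grip_width: 55.7
```

Run:
```python
from h import *
o,c=cap('wrist','w21');print(o['tool_pos'],o['tcp_rot'],o['grip_width'],o['contact_force'])
```

```text
[448.17526002 155.42944751  52.71363887] [ 3.13894011e+00 -1.38586768e-04  1.69343125e+00] 55.71254901451727 [-0.2292335   0.60050508 -0.16256129]
```

View pics/w21.png

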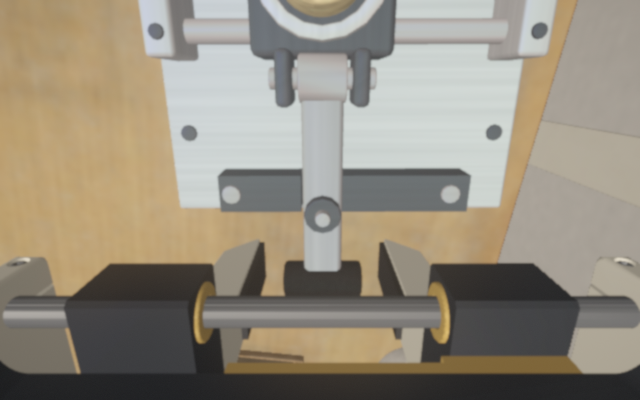

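Request:
play_rows:
  moves: [255,0,0,1,0,255,0,0,1,0,255,0,0,1,0,255,0,0,1,0,255,0,0,1,0,255,0,0,1,0]

```text
time: 21.35
tool_pos: [448.1, 155.1, 50.5]
tcp_rot: [3.139, -0.0, 1.693]
contact_force: [3.2, -0.3, 2.5]
grip_width: 33.4
```

Request:
play_rows:
  moves: [255,0.1,0,-4,0,255,0.4,0,-9,0,255,1.2,0,-15,0,255,2.7,0,-21,0,255,4.6,0,-27.5,0,255,7,0,-34,0,255,9.6,0,-39.5,0,255,9.6,0,-39.5,0]

```text
time: 22.02
tool_pos: [446.4, 165.0, 90.8]
tcp_rot: [3.139, -0.0, 1.693]
contact_force: [3.4, -0.5, -1.4]
grip_width: 33.6
```

Run:
```python
from h import *
o,c=cap('wrist','w22');print(o['tool_pos'],o['tcp_rot'],o['grip_width'],o['contact_force'])
```

```text
[446.39199801 164.95857571  90.78153142] [ 3.13942903e+00 -4.86042170e-05  1.69345887e+00] 33.57281996911369 [ 3.38546508 -0.4793043  -1.40032727]
```

View pics/w22.png

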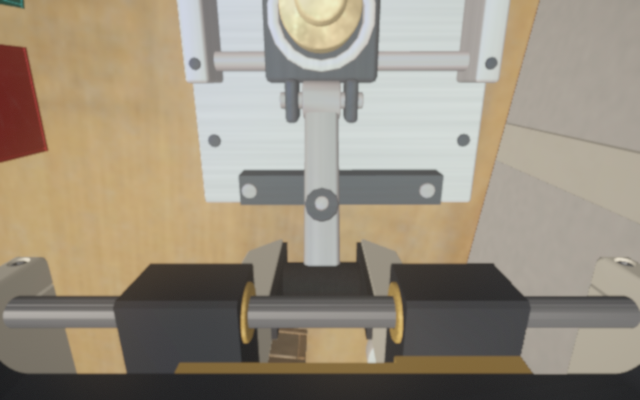

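Request:
play_rows:
  moves: [255,0,4,0,0,255,0,10,0,0,255,0,17,0,0,255,0,24,0,0,255,0,31,0,0,255,0,37,0,0,255,0,42,0,0,255,0,44,0,0]

```text
time: 22.73
tool_pos: [490.8, 169.9, 89.4]
tcp_rot: [3.14, 0.0, 1.693]
contact_force: [2.5, -2.5, 1.7]
grip_width: 33.7
```

Request:
play_rows:
  moves: [255,0,0,0,0,255,0,0,-0.7,0,255,0,0,-0.7,0]

```text
time: 22.98
tool_pos: [489.3, 169.9, 89.9]
tcp_rot: [-3.141, -0.0, 1.693]
contact_force: [3.2, -0.4, -1.8]
grip_width: 33.8
```

Request:
play_rows:
  moves: [255,0,1.3,-0.3,0,255,0,1.3,-0.3,0,100,0,1.3,-0.3,0,100,0,1.3,-0.3,0,100,0,1.3,-0.3,0,100,0,1.3,-0.3,0,100,0,1.3,-0.3,0]

```text
time: 23.57
tool_pos: [490.6, 170.0, 90.5]
tcp_rot: [-3.141, -0.0, 1.693]
contact_force: [-0.3, 0.0, -0.1]
grip_width: 55.7
```

Request:
play_rows:
  moves: [100,0,0,-15,0,100,0,0,-40,0,100,0,0,-70,0,100,10,-30,-110,0,100,20,-40,-130,0,100,20,-40,-130,0,100,20,-40,-130,0,100,20,-40,-130,0]

```text
time: 24.23
tool_pos: [448.6, 184.8, 220.0]
tcp_rot: [-3.141, 0.0, 1.693]
contact_force: [0.7, 0.3, -0.9]
grip_width: 56.1
```

Run:
```python
from h import *
import pickle
o,c=cap('wrist','w23');print(o['tool_pos'],o['tcp_rot'],o['grip_width'],o['contact_force']);pickle.dump((o,c),open('w23.pkl','wb'))
c=c['color'];cv2.imwrite('pics/w23c.png',cv2.resize(c[0:260,220:480,::-1],(600,600),interpolation=cv2.INTER_CUBIC))
o,c=cap('scene','e23');c=c['color'];cv2.imwrite('pics/e23c.png',cv2.resize(c[165:225,220:320,::-1],(800,480),interpolation=cv2.INTER_CUBIC))
```

```text
[448.5611972  184.82950237 219.97881412] [-3.14138332e+00  2.27295069e-04  1.69328772e+00] 56.0556223484184 [ 0.68782616  0.25399752 -0.92524786]
```

View pics/w23c.png

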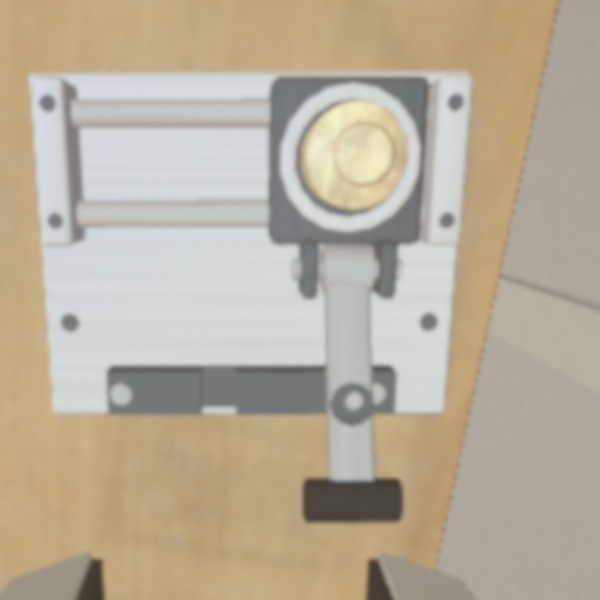

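View pics/e23c.png

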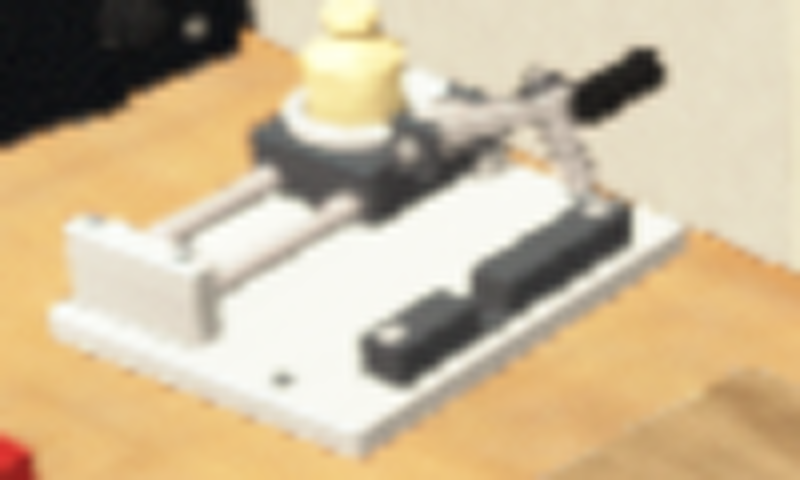

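Run:
```python
from h import *
import pickle
np.set_printoptions(precision=2,suppress=True)
o,c=pickle.load(open('w23.pkl','rb'));k=600/260
f=lambda x,y:(220+x/k-.3,y/k-.3)
print('knob',onz(c,f(364,153),84,o),'ring',onz(c,f(350,157),48,o),'grip',onz(c,f(352,500),88.7,o))
th=np.radians(96.97);R=np.array([[np.cos(th),-np.sin(th)],[np.sin(th),np.cos(th)]])
print('seat home',R@[11,-35]+[444,267.6])
bot.close_job()
```

```text
knob [476.43 283.29  84.  ] ring [476.86 283.44  48.  ] grip [490.9  170.56  88.7 ]
seat home [477.41 282.77]
the job is handed in; nothing more can be done
```

I did every step of the task and handed the job in at about 24 s of the 72 s allowed. The hand-in gives no verdict.

- **Finding the notch:** I held the lever by the ends of its cross-grip and pressed it down with 7–10 N at the grip, against a limit of about 18 N. Then I drew the carriage away from home. The force fell from about 8 N to 3 N at a travel of about 45 mm. The wrist camera had put the notch's middle at about 47 mm.
- **Locking:** I pushed the lever down to its stop and let go. The carriage stayed put when I released it.
- **Weight:** I picked the plain brass weight of middle size; its knob measured 41.9 mm high. I lowered it into the ring until it touched and let go. Its knob was within 0.3 mm of the seat's middle.
- **Return:** I raised the lever to within about 0.03 rad of fully up while still holding it. I then guided the carriage to about 1 mm short of home at roughly 60–80 mm/s. I only let go there, so the spring pulled it just the last bit instead of the full glide.

**Last checks:** The lever's grip was back where it started. The knob and the ring's middle agreed to 0.5 mm, and the carriage was home within about 1 mm. The weight stood upright, and the arm was clear of everything with no contact force.

**What disagreed:**
- The two fixed cameras were about 10–15 mm off, so I took positions from the wrist camera only.
- The gripper read 32 mm across the weight's 34 mm body.
- I did not look again at the other weights or the ring gauge at the very end. No unexpected contact force appeared near them.

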